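Clamp a printing block in the cam clamp

ROBOT

A 6-joint arm with a two-finger parallel gripper is mounted at the origin on the work surface. World frame = base frame: x ahead of the robot, y to its left, z up, the work surface at z = 0. Lengths are in mm, angles in rad, forces in N, time in s.
With the tool pointing down it reaches from about 400 to 925 mm from the base axis. Payload 12.5 kg.
Tool frame: the origin (TCP) lies on the mounting face of the last link; the fingertips stand 190 mm ahead of it and the grasp point (between the pads) lies 171 mm ahead of it; z points along the fingers, y is the line along which they close (so a half turn about z gives the same grasp; the last joint's range is limited). The gripper opens to 95 mm and grips with 3 to 60 N. Pads are 20 mm wide; open, the fingers measure 119 mm over their backs; the gripper's body (75 mm by 180 mm) begins 59 mm behind the grasp point.
Start: joints at [-1.344, 0.491, 1.559, -0, 1.092, -0.106], TCP at [204.201, -590.7, 404.761] pointing down, gripper open.
Joint ranges: [-3.1, 3.1], [-0.84, 2.19], [0.05, 2.79], [-1.13, 4.28], [0.06, 2.93], [-2.69, 2.69]. Speed limits (rad/s): [2.22, 2.22, 2.79, 3.14, 3.14, 3.14].

INTERFACE

Orientations are given as [roll, pitch, yaw] about the fixed x, y, z axes, in that order (R = Rz(yaw) Ry(pitch) Rx(roll)).
In Python, from cell import env gives the robot as it stands.
- The arm moves only by the tool carry_out, never from a script. Its argument "series" is a list of rows, each a list of 5 numbers: the shift along the tool's x, y, z in m, then the turn about the tool's z in degrees, then the opening, from 0 (shut) to 1 (fully open). A call has 1 to 20 rows; each row is the pose to reach, as a shift and turn from the pose commanded when the call began, along the tool's axes at that moment; what a row does not reach only later rows make up. A row lasts 1/8 s, in which the tool goes at most 62.5 mm and 10.7 degrees, less where a joint would pass 70% of its speed; a pose out of reach is approached as far as the arm can. A call with a gripper value outside its range is refused whole. The fingers move at their own pace and stop on an object; the grip force is fixed at half the most. Time passes only in rows, so rows that repeat a pose let the fingers close. It gives the time, the measured TCP pose, the force, the opening and the grip force at its end, in the units of the state.
- env.state(): the state, without advancing time (a new reading comes with each control period).
- env.read_camera(name): name is "scene" or "top"; returns (picture, depth): 400x640x3 uint8, red, green, blue; 400x640 float32, mm along the optical axis (not along the pixel's ray), 0 where there is no reading.
- env.get_calibration(name): a dict with "intrinsics" (3x3 intrinsics, pixels), "cam_to_world" (4x4, takes a point from camera to world coordinates). Camera axes: x right, y up, looking along -z (the intrinsics and any distortion apply to the point x, -y, -z); pixel columns grow to the right and rows downward; lengths in mm; the calibration is good to about 2 mm. A picture is of the moment at which its call begins. get_calibration takes no time and is no camera call.
- env.job_done(): hands the job in; it is judged then, once.
The state is a dict: "t": time; "joints": joint angles; "qvel": joint speeds; "tau": joint torques, N m; "eef_pos": TCP position; "tcp_rot": TCP orientation; "ft_force": force on the tool from outside, world axes, zero at the start; "moment": the same for the moment, N m; "opening": opening from 0.0 (shut) to 1.0 (fully open); "grip_force": force on a finger pad.
Only numpy, scipy, OpenCV 4.12 (cv2) and the standard library are available. Lean on these libraries where they do the work, as an engineer would, in place of code of your own. Each camera call takes 0.05 s, during which the arm holds its last target. There are 200 camera calls.

TASK

Lay the blue-faced printing block, carved face up, on the bed of the cam clamp between the fence and the brass jaw and let go of it. Then turn the red knob clockwise (seen from above) until the sprung jaw drops into the cam's notch and closes on the block, its spring holding it fast; stop as soon as it has dropped: do not strain the knob against the far side of the notch or turn past it. Let go of everything and leave the other things on the bench where they are.

Things in the scene. Friction and masses are not known exactly. Their poses are not given: they have to be found in the camera images.
- block: Loose printing block to be clamped: pale wood with a dark blue carved face (cream leaf relief) on top, 70 (its x) x 56 (its y) x 26 mm (z), 80 to 170 g. Origin: centre of its underside, z up. It may lie either way round along x in the clamp.
- jig: The cam clamp, fixed to the bench; its place varies. Plywood base 250 (x) x 110 (y) x 10 mm. Origin: centre of its underside, z up; +x runs from the knob to the jaw. Along x: green cam housing 72 x 72 mm centred at x = -80, top z = 34; aluminium fence 60 wide, face at x = -30, top z = 46; bed; brass jaw; end stop at x = 100 to 115, 60 wide, top z = 40 (all mm).
- bed (a point): Where the middle of the block's underside is once clamped (clamp x = +5, y = 0, z = 26 mm; axes as the clamp's). The block's 70 mm side lies along x; with the jaw open it has 6 mm of play, from here towards +x. The bed is two rails, x = -30 to 34, y = -24 to 24 mm, top z = 26; beside them only the base plate (top z = 10 mm), so fingers may reach down there.
- jaw: Sprung jaw, brass, 44 mm wide (y), 14 mm thick, top at z = 46 mm in the clamp's frame. Its rod runs under the bed to a roller on the cam hidden in the housing. Its origin is the clamp's origin while open and moves to the clamp's -x as it closes: 6 to 7 mm on the block, 8 mm on the notch's floor with no block. Spring 8 N open, 6 N closed. A red tail behind the end stop moves with it.
- jaw_face (a point): Middle of the jaw's gripping face: clamp x = 47 mm open, 40 to 41 mm closed on the block; 36 mm above the clamp's underside.
- knob: Red knob on the housing; turns about its z (vertical). Origin on the axis at the housing's top, 34 mm above the bench. Black skirt, radius 22, 6 mm high; on it an upright grip bar 52 mm along the knob's x, 14 mm thick (y), 6 to 36 mm above the origin. White mark at its +x end. Clockwise from above closes (yaw falls). How the knob sits on the cam differs each time and is not seen.
- knob_grip (a point): On the knob's axis, at the height to grip the bar (28 mm above its origin). Turning takes about 0.1 Nm. The jaw begins to drop 0.1 to 1.1 rad from the start, its roller pushing the knob onward; some 0.3 rad later it has closed and the push is over, and 0.1 rad further the notch's steep far side is met: the torque climbs fast. Over 0.4 Nm strains the roller too hard; a bit more and it climbs out of the notch.
- brush_pot: White pot with brushes, 72 mm across, 195 mm high overall; leave alone. Origin: centre of underside.
- ink_jar: Amber jar, 64 mm across, 85 mm high; leave alone. Origin: centre of underside.
- cup: Blue cup, 72 mm across, 75 mm high; leave alone. Origin: centre of underside.
- spare_block: Uncut block with a brown-red face, 100 x 45 x 26 mm; leave alone. Origin: centre of underside.
- roller: Ink roller lying on its side, black drum 70 mm wide at the origin, wooden handle 120 mm to its -x, 33 mm high; leave alone.
- tin: Flat yellow tin, 68 mm across, 30 mm high; leave alone. Origin: centre of underside.
- gouge: Small carving gouge, 120 mm long along its x, 17 mm high; leave alone. Origin: middle, underside.
There are look-alikes about, which are no part of the job. Several things have the shape of the block; the one meant has the colours described above.

How it is judged:
By the outcome, as a careful person would: the job done as asked, in the order asked, and still so for the second after the job is handed in, with the robot touching nothing.
It also fails if it takes over 72 s, if anything falls off the work surface, if the arm or the gripper's body presses on something with over 40 N, if the wrist force passes 120 N, or if a joint passes its speed limit or range.

## Working session

There is one attempt and no reset: what is moved stays moved. The work goes in short steps, Python scripts to look and compute and a tool call to move; the robot and the scene stay as the last step left them, time stands still between calls to the robot, and variables do not carry over. Pictures are saved under pics/ and viewed, at most 10 in all, crops included, and the job is handed in when it is done.

Besides the shell and the picture viewer there is one more tool, called after "Emit:" as a command line: name --pt "numbers of a row" for each row, then --argument value for the rest. carry_out: Moves the arm, as the interface text tells. Its arguments: {"type":"object","properties":{"series":{"type":"array","items":{"type":"array","items":{"type":"number"}}}},"required":["series"]}

```bash
mkdir -p pics; ls; cat > h.py <<'E'
import numpy as np, cv2
from cell import env
def grab(n,tag):
    p,d=env.read_camera(n); cv2.imwrite(f'pics/{tag}.png',p[...,::-1]); np.savez(f'pics/{tag}.npz',p=p,d=d); return p,d
def ray(n,uv):
    c=env.get_calibration(n); K=np.array(c['intrinsics']);T=np.array(c['cam_to_world'])
    uv=np.atleast_2d(np.array(uv,float))
    q=np.c_[(uv[:,0]-K[0,2])/K[0,0],-(uv[:,1]-K[1,2])/K[1,1],-np.ones(len(uv))]
    return T[:3,3],q@T[:3,:3].T
def plane(n,uv,z):
    o,r=ray(n,uv); return o+r*((z-o[2])/r[:,2])[:,None]
def pts(n,d):
    v,u=np.mgrid[:d.shape[0],:d.shape[1]]
    o,r=ray(n,np.c_[u.ravel(),v.ravel()]); return (o+r*d.reshape(-1,1)).reshape(*d.shape,3)
E
python3 - <<'E'
from h import *
for n in('top','scene'):
    grab(n,n+'0'); c=env.get_calibration(n); print({k:np.round(v,3).tolist() if not isinstance(v,str) else v for k,v in c.items()})
print(env.state())
E
```

```text
pics
{'intrinsics': [[450.912, 0.0, 314.206], [0.0, 450.912, 199.251], [0.0, 0.0, 1.0]], 'cam_to_world': [[0.024, 0.987, -0.158, 380.793], [-1.0, 0.025, 0.007, -12.034], [0.01, 0.158, 0.987, 1159.364], [0.0, 0.0, 0.0, 1.0]]}
{'intrinsics': [[374.736, 0.0, 321.366], [0.0, 374.736, 198.824], [0.0, 0.0, 1.0]], 'cam_to_world': [[-0.681, -0.5, 0.535, 1075.453], [0.732, -0.487, 0.477, 463.905], [0.022, 0.716, 0.698, 728.5], [0.0, 0.0, 0.0, 1.0]]}
{'t': 0.1, 'joints': array([-1.34357405e+00,  4.91492984e-01,  1.55940864e+00, -1.29489369e-05,
        1.09169111e+00, -1.05603318e-01]), 'qvel': array([ 0.00019569, -0.00186497, -0.00213027,  0.0005833 ,  0.00019585,
        0.00027357]), 'tau': array([ 2.81489214e-03, -6.13622117e+01, -2.58607596e+01,  6.94394298e-02,
        4.70289204e-02, -6.59904276e-05]), 'eef_pos': array([ 204.20781611, -590.66254002,  404.21706637]), 'tcp_rot': array([-3.14059694e+00, -9.39943769e-05,  3.32831527e-01]), 'ft_force': array([ 0.10118012,  0.18050273, -0.05918157]), 'moment': array([ 0.00563225, -0.00689119,  0.03261269]), 'grip_force': 0.0, 'opening': 1.0010315865624573}
```

View pics/top0.png

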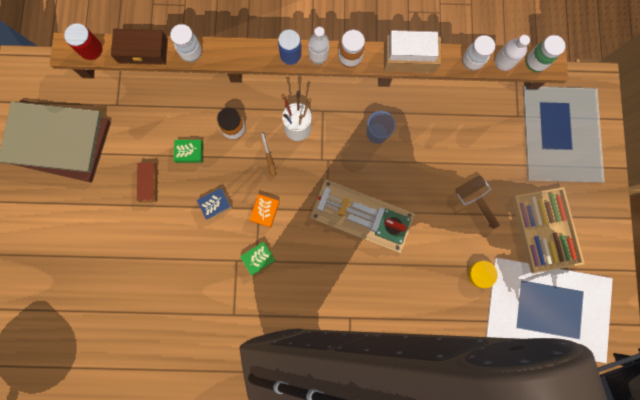

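View pics/scene0.png

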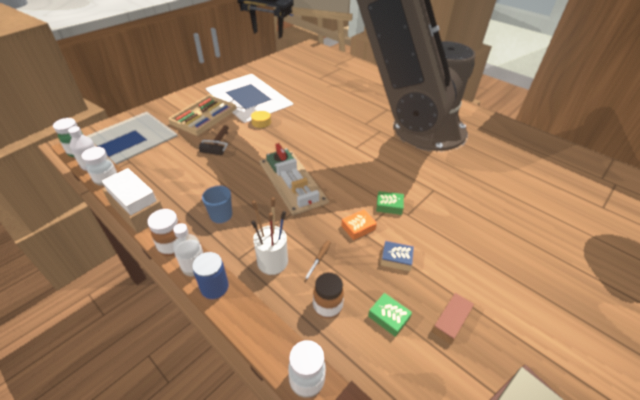

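Top view: four blocks have the right shape: green (188,151), green (258,258), orange (264,209) and dark blue with cream leaf (214,204). The spare is brown-red at (147,181). The blue one at (214,204), scene (397,254), fits the description. The clamp is at (362,215) and its knob at (396,225). I'll measure and confirm in one crop.

```bash
cat > m.py <<'E'
from h import *
f=np.load('pics/top0.npz'); p,d=f['p'],f['d']; hsv=cv2.cvtColor(p,cv2.COLOR_RGB2HSV)
P=pts('top',d)
def comp(mask,seed,r=40):
    m=np.zeros_like(mask);y,x=seed[1],seed[0]; m[y-r:y+r,x-r:x+r]=mask[y-r:y+r,x-r:x+r]; return m
def rect(m,z,name):
    v,u=np.nonzero(m); w=plane('top',np.c_[u,v],z)[:,:2]
    r=cv2.minAreaRect(w.astype(np.float32)); print(name,len(u),np.round(r[0],1),np.round(r[1],1),round(r[2],2),'corners',np.round(cv2.boxPoints(r),0).tolist()); return r
# block by height: top face
blk=comp(((P[...,2]>20)&(P[...,2]<34)).astype(np.uint8),(214,204),22)
rect(blk,26,'blk-depth')
blue=comp(((hsv[...,0]>100)&(hsv[...,0]<130)&(hsv[...,1]>90)).astype(np.uint8),(214,204),22); rect(blue,26,'blk-blue')
print('z blk',np.median(P[...,2][blk>0]),'bench z',np.median(P[225:240,200:220,2]))
zone=np.zeros(d.shape,np.uint8); zone[170:262,295:425]=1
for lo,hi,z in((5,60,10),):
    m=((P[...,2]>lo)&(P[...,2]<hi)).astype(np.uint8)*zone; m=cv2.morphologyEx(m,cv2.MORPH_OPEN,np.ones((3,3)));rect(m,z,'base')
m=((P[...,2]>6)&(P[...,2]<15)).astype(np.uint8)*zone; rect(cv2.morphologyEx(m,cv2.MORPH_OPEN,np.ones((2,2))),10,'base10')
g=((hsv[...,0]>60)&(hsv[...,0]<95)&(hsv[...,1]>80)&(P[...,2]>25)&(P[...,2]<45)).astype(np.uint8)*zone; rect(g,34,'green')
r=(((hsv[...,0]<8)|(hsv[...,0]>172))&(hsv[...,1]>150)&(P[...,2]>60)).astype(np.uint8)*zone; rect(r,70,'bar')
w=((hsv[...,1]<60)&(hsv[...,2]>150)&(P[...,2]>60)).astype(np.uint8)*zone; rect(w,70,'white') if w.sum()>1 else print('nowhite')
a=cv2.resize(p[165:265,180:430,::-1],None,fx=3.2,fy=3.2,interpolation=cv2.INTER_CUBIC)
q=np.load('pics/scene0.npz')['p'][135:275,250:420,::-1]; b=cv2.resize(q,(328,270),interpolation=cv2.INTER_CUBIC)
o=np.zeros((592,800,3),np.uint8);o[:320,:800]=a;o[320:590,:328]=b; cv2.imwrite('pics/crop0.png',o)
E
python3 m.py
```

```text
blk-depth 602 [544.2 234.8] [55.8 69.7] 28.84 corners [[503.0, 252.0], [537.0, 191.0], [585.0, 218.0], [552.0, 279.0]]
blk-blue 257 [545.6 237.2] [51.  63.6] 28.84 corners [[508.0, 253.0], [539.0, 197.0], [583.0, 222.0], [553.0, 277.0]]
z blk 25.450907159623057 bench z -0.31218828644443875
base 3794 [ 525.  -144.2] [249.3 110.1] 70.03 corners [[431.0, -242.0], [534.0, -280.0], [619.0, -46.0], [516.0, -8.0]]
base10 1944 [ 522.5 -146.7] [249.2 110.1] 70.03 corners [[428.0, -245.0], [532.0, -283.0], [617.0, -48.0], [513.0, -11.0]]
green 164 [ 481.6 -204.8] [70.5 37. ] 44.06 corners [[443.0, -216.0], [469.0, -243.0], [520.0, -194.0], [494.0, -167.0]]
bar 106 [ 497.5 -218.5] [50.2 15.7] 66.63 corners [[480.0, -238.0], [495.0, -245.0], [515.0, -199.0], [500.0, -192.0]]
white 5 [ 505.3 -203.8] [7.6 2.2] 64.48 corners [[503.0, -207.0], [505.0, -208.0], [508.0, -201.0], [506.0, -200.0]]
```

View pics/crop0.png

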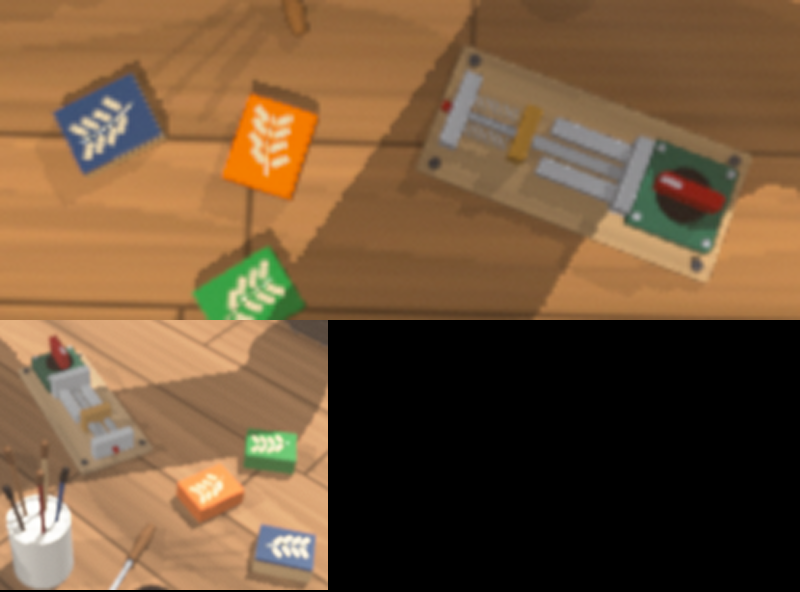

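The crop confirms the blue block: dark blue with a cream leaf, next to the orange and green ones. The clamp's bed is empty and the jaw is open. The clamp is at about (525,-144) with yaw 70°, the knob at (497.6,-219) with its bar at about 66°, and the block at (544.4,235) with its long axis at 119°. Next I move above the block via a waypoint.

Emit:
carry_out --pt "0.388 -0.279 0.05 -50 1" --pt "0.388 -0.279 0.05 -50 1" --pt "0.388 -0.279 0.05 -50 1" --pt "0.388 -0.279 0.05 -50 1" --pt "0.388 -0.279 0.05 -50 1" --pt "0.388 -0.279 0.05 -50 1" --pt "0.388 -0.279 0.05 -50 1" --pt "0.388 -0.279 0.05 -50 1" --pt "0.591 -0.669 0.145 -100.2 1" --pt "0.591 -0.669 0.145 -100.2 1" --pt "0.591 -0.669 0.145 -100.2 1" --pt "0.591 -0.669 0.145 -100.2 1" --pt "0.591 -0.669 0.145 -100.2 1" --pt "0.591 -0.669 0.145 -100.2 1" --pt "0.591 -0.669 0.145 -100.2 1" --pt "0.591 -0.669 0.145 -100.2 1" --pt "0.591 -0.669 0.145 -100.2 1" --pt "0.591 -0.669 0.145 -100.2 1"

```text
t: 2.35
eef_pos: [544.3, 233.4, 260.0]
tcp_rot: [-3.141, 0.0, 2.08]
ft_force: [0.2, -0.4, 0.2]
opening: 1.0
grip_force: 0.0
```

```bash
cat > m2.py <<'E'
from h import *
p,d=grab('scene','scene1'); P=pts('scene',d); hsv=cv2.cvtColor(p,cv2.COLOR_RGB2HSV)
def rect(m,z,name):
    v,u=np.nonzero(m)
    if len(u)<4: return print(name,'none')
    w=plane('scene',np.c_[u,v],z)[:,:2]; r=cv2.minAreaRect(w.astype(np.float32)); print(name,len(u),np.round(r[0],1),np.round(r[1],1),round(r[2],2))
X,Y,Z=P[...,0],P[...,1],P[...,2]
near=(np.hypot(X-544,Y-235)<50)
print('bench',np.median(Z[(abs(X-480)<15)&(abs(Y-100)<15)]))
rect((near&(Z>22.5)&(Z<32)),26,'blk top')
c,s=np.cos(np.radians(70)),np.sin(np.radians(70)); dx,dy=X-525,Y+144.2; U=c*dx+s*dy; V=-s*dx+c*dy
rect((abs(U)<130)&(abs(V)<60)&(Z>6)&(Z<14),10,'base')
gr=(hsv[...,0]>60)&(hsv[...,0]<95)&(hsv[...,1]>80)&(U<-30)&(abs(V)<50); rect(gr&(Z>30)&(Z<38),34,'housing')
for n,m in(('brass/top',(U>30)&(U<75)&(abs(V)<30)&(Z>42)&(Z<50)),('stop top',(U>90)&(U<125)&(abs(V)<40)&(Z>36)&(Z<44)),('fence top',(U>-50)&(U<-20)&(abs(V)<40)&(Z>42)&(Z<50)),('bar',(U<-40)&(abs(V)<40)&(Z>65)&(Z<75))):
    if m.any(): print(n,m.sum(),'U',np.round(np.percentile(U[m],[3,50,97]),1),'V',np.round(np.percentile(V[m],[3,50,97]),1))
E
python3 m2.py
sed -e "s/'scene'/'top'/g; s/'scene1'/'top1'/" m2.py | python3 -
```

```text
bench 1.499976595999783
blk top 380 [543.4 235.8] [58.  69.4] 28.1
base 1079 [ 525.1 -143.8] [253.8 110.8] 70.16
housing none
brass/top 68 U [45.  52.6 59. ] V [-20.1  -0.1  21. ]
stop top 104 U [ 98.4 107.2 113.9] V [-27.9  -0.   28.4]
fence top 84 U [-46.  -37.4 -30.7] V [-28.2  -0.2  28.2]
bar 92 U [-1191.6   -94.5   -56.4] V [-34.4  -0.8  33.5]
bench -0.387732993373902
blk top 103 [558.7 212. ] [52.3 15.7] 29.11
base 2117 [ 524.4 -146.4] [253.8 109.9] 70.0
housing 153 [ 497.8 -218.6] [62.7 64.3] 68.62
brass/top 91 U [46.4 53.2 59.6] V [-20.7   0.3  20.4]
stop top 122 U [100.7 107.3 113.7] V [-27.6   0.5  27.2]
fence top 123 U [-43.6 -36.8 -30.6] V [-29.    0.5  27.9]
bar 115 U [-104.2  -79.2  -56.2] V [-6.5 -0.5  5.9]
```

Emit:
carry_out --pt "0.0005 0.0 0.04 0 1" --pt "0.0005 0.0 0.06 0 1" --pt "0.0005 0.0 0.0665 0 1" --pt "0.0005 0.0 0.0665 0 1"

```text
t: 2.95
eef_pos: [544.2, 234.6, 193.5]
tcp_rot: [3.141, 0.0, 2.081]
ft_force: [-0.5, 1.1, -0.2]
opening: 0.997
grip_force: 0.0
```

Emit:
carry_out --pt "0 0 0 0 0.5" --pt "0 0 0 0 0.5" --pt "0 0 0 0 0.5" --pt "0 0 0 0 0.5" --pt "0 0 0 0 0.5" --pt "0 0 0 0 0.5"

```text
t: 3.7
eef_pos: [544.0, 235.1, 193.3]
tcp_rot: [3.141, 0.0, 2.082]
ft_force: [-1.2, -0.1, 2.7]
opening: 0.589
grip_force: 30.0
```

Emit:
carry_out --pt "0 0 -0.05 0 0.5" --pt "0 0 -0.09 0 0.5" --pt "-0.316 -0.196 -0.09 49.2 0.5" --pt "-0.316 -0.196 -0.09 49.2 0.5" --pt "-0.316 -0.196 -0.09 49.2 0.5" --pt "-0.316 -0.196 -0.09 49.2 0.5" --pt "-0.316 -0.196 -0.09 49.2 0.5" --pt "-0.316 -0.196 -0.09 49.2 0.5" --pt "-0.316 -0.196 -0.09 49.2 0.5" --pt "-0.316 -0.196 -0.09 49.2 0.5" --pt "-0.316 -0.196 -0.09 49.2 0.5" --pt "-0.316 -0.196 -0.09 49.2 0.5"

```text
t: 5.2
eef_pos: [527.6, -135.2, 283.2]
tcp_rot: [-3.142, 0.0, 1.225]
ft_force: [0.2, 0.2, -1.4]
opening: 0.585
grip_force: 30.0
```

```bash
python3 - <<'E'
from h import *
p,d=grab('scene','s2'); q,e=grab('top','t2'); s=env.state(); print(s['eef_pos'],s['tcp_rot'],s['opening'])
o=np.r_[cv2.resize(p[110:250,220:420,::-1],(428,300),interpolation=cv2.INTER_CUBIC),cv2.resize(q[150:290,290:490,::-1],(428,300),interpolation=cv2.INTER_CUBIC)]
cv2.imwrite('pics/c2.png',o)
for n,dd in(('scene',d),('top',e)):
    P=pts(n,dd);X,Y,Z=P[...,0],P[...,1],P[...,2]; dx,dy=X-525,Y+144;c,s_=np.cos(np.radians(70.05)),np.sin(np.radians(70.05));U=c*dx+s_*dy;V=-s_*dx+c*dy
    m=(abs(U-8)<60)&(abs(V)<24)&(abs(Z-116)<5)
    if m.sum()>5: print(n,m.sum(),np.percentile(U[m],[3,50,97]),np.median(Z[m]))
E
```

```text
[ 527.619101   -135.56357588  283.24661909] [3.14158771e+00 7.24738242e-05 1.22431212e+00] 0.5870881410164136
scene 284 [-22.19906035  16.02484575  44.37804785] 116.24671806032325
```

View pics/c2.png

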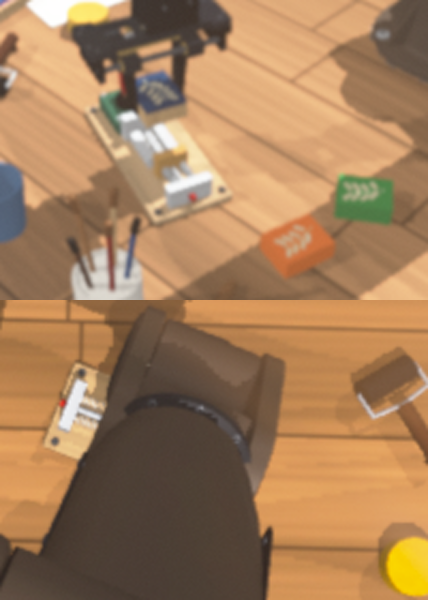

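Emit:
carry_out --pt "-0.0005 0 0.03 0 0.5" --pt "-0.0005 0 0.045 0 0.5" --pt "-0.0005 0 0.055 0 0.5" --pt "-0.0005 0 0.06 0 0.5" --pt "-0.0005 0 0.063 0 0.5" --pt "-0.0005 0 0.0635 0 0.5" --pt "-0.0005 0 0.0635 0 0.5"

```text
t: 6.18
eef_pos: [527.4, -136.9, 220.1]
tcp_rot: [3.141, 0.0, 1.223]
ft_force: [-0.1, -0.1, -1.0]
opening: 0.59
grip_force: 30.0
```

Emit:
carry_out --pt "0 0 0.0005 0 0.5" --pt "0 0 0.0008 0 0.5" --pt "0 0 0.0008 0 0.5"

```text
t: 6.55
eef_pos: [527.3, -136.9, 219.2]
tcp_rot: [3.141, 0.0, 1.223]
ft_force: [-0.5, 0.0, 5.8]
opening: 0.589
grip_force: 30.0
```

Contact with the rails at the expected height. Releasing, then lifting.

Emit:
carry_out --pt "0 0 0.0005 0 0.75" --pt "0 0 0.0005 0 0.75" --pt "0 0 0.0005 0 0.75" --pt "0 0 0.0005 0 0.75" --pt "0 0 -0.03 0 0.75" --pt "0 0 -0.08 0 0.75" --pt "0 0 -0.09 0 0.75" --pt "0 0 -0.09 0 0.75"

```text
t: 7.55
eef_pos: [527.2, -136.8, 309.1]
tcp_rot: [3.141, 0.0, 1.223]
ft_force: [0.1, 0.2, -0.5]
opening: 0.75
grip_force: 0.0
```

```bash
cat > chk.py <<'E'
from h import *
import sys
tag=sys.argv[1]
p,d=grab('scene',tag); s=env.state()
print('t',s['t'],np.round(s['eef_pos'],1),np.round(s['tcp_rot'],3),'open',round(s['opening'],3),'M',np.round(s['moment'],3),'F',np.round(s['ft_force'],1),'grip',s['grip_force'])
P=pts('scene',d);X,Y,Z=P[...,0],P[...,1],P[...,2]; dx,dy=X-525,Y+144;c,s_=np.cos(np.radians(70.05)),np.sin(np.radians(70.05));U=c*dx+s_*dy;V=-s_*dx+c*dy
for n,m in(('block top',(abs(U-8)<45)&(abs(V)<35)&(abs(Z-52)<3)),('jaw top',(U>42)&(U<75)&(abs(V)<25)&(abs(Z-46)<3)),('tail',(U>117)&(U<140)&(abs(V)<12)&(Z>14))):
    if m.sum()>3: print(n,m.sum(),'U',np.round(np.percentile(U[m],[3,50,97]),1),'V',np.round(np.percentile(V[m],[3,50,97]),1),'z',round(np.median(Z[m]),1))
cv2.imwrite(f'pics/{tag}c.png',cv2.resize(p[130:230,240:350,::-1],(660,600),interpolation=cv2.INTER_CUBIC))
E
python3 chk.py s3
```

```text
t 7.6 [ 527.1 -136.8  308.3] [-3.141  0.     1.223] open 0.753 M [-0.036 -0.127  0.007] F [ 0.1 -0.2  0.1] grip 0.0
block top 330 U [-24.8  10.2  42. ] V [-26.8  -0.3  26.2] z 52.3
jaw top 73 U [42.5 51.2 58.6] V [-20.2   1.   22.3] z 46.3
tail 9 U [117.7 119.  121.8] V [-3.5  0.8  3.8] z 24.3
```

View pics/s3c.png

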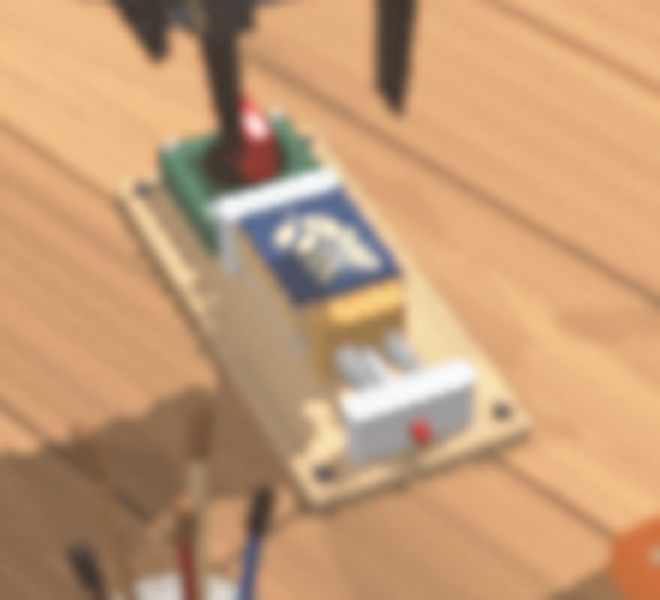

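The block lies flat on the bed, carved face up, with its top at z=52, centred between fence and jaw. In the enlarged crop the block is around (320,245) and the knob's red bar at (258,145), with its white mark towards the jaw. Going over to the knob.

Emit:
carry_out --pt "-0.04 0 0 3.8 0.5" --pt "-0.0874 0.0003 0 3.8 0.5" --pt "-0.0874 0.0003 0 3.8 0.5" --pt "-0.0874 0.0003 0.035 3.8 0.5" --pt "-0.0874 0.0003 0.06 3.8 0.5" --pt "-0.0874 0.0003 0.0745 3.8 0.5" --pt "-0.0874 0.0003 0.0745 3.8 0.5" --pt "-0.0874 0.0003 0.0745 3.8 0.5"

```text
t: 8.6
eef_pos: [498.1, -219.0, 234.9]
tcp_rot: [3.141, 0.0, 1.157]
ft_force: [-0.3, -0.2, 0.0]
opening: 0.505
grip_force: 0.0
```

```bash
python3 chk.py s4; python3 - <<'E'
from h import *
f=np.load('pics/top1.npz'); P=pts('top',f['d']); X,Y,Z=P[...,0],P[...,1],P[...,2]
m=(np.hypot(X-497.7,Y+219.3)<35)&(Z>60)&(Z<80)
a=np.c_[X[m],Y[m]].astype(np.float32); print(len(a),a.mean(0),cv2.minAreaRect(a)); w=np.linalg.eigh(np.cov(a.T))[1][:,1]; print(np.degrees(np.arctan2(w[1],w[0])))
E
```

```text
t 8.65 [ 498.  -219.1  235.1] [3.14  0.    1.157] open 0.498 M [-0.048 -0.01   0.018] F [0.5 0.5 0.4] grip 0.0
block top 335 U [-25.3   9.6  42.3] V [-26.1  -0.2  26.6] z 52.2
jaw top 73 U [42.5 51.  59.4] V [-19.4   0.3  21.1] z 46.0
tail 9 U [117.7 119.5 120.4] V [-3.1  0.3  3.8] z 23.8
129 [ 497.64035 -219.38281] ((498.210205078125, -219.91650390625), (51.75829315185547, 14.270833015441895), 68.64485168457031)
68.74167060310403
```

Emit:
carry_out --pt "0 0 0.0015 0 0.3" --pt "0 0 0.0015 0 0.1" --pt "0 0 0.0015 0 0.05" --pt "0 0 0.0015 0 0.05" --pt "0 0 0.0015 0 0.05" --pt "0 0 0.0015 0 0.05"

```text
t: 9.4
eef_pos: [497.7, -219.1, 233.0]
tcp_rot: [-3.141, 0.0, 1.157]
ft_force: [-2.1, 1.6, 2.8]
opening: 0.148
grip_force: 29.9
```

```bash
python3 chk.py s5
```

```text
t 9.45 [ 497.7 -219.1  233. ] [-3.141  0.     1.157] open 0.149 M [0.193 0.288 0.034] F [-3.   1.3  3.9] grip 29.945012032985687
block top 323 U [-25.7  10.   41.4] V [-25.7   0.5  26.8] z 52.2
jaw top 77 U [42.4 52.3 58.8] V [-20.4  -1.5  20.8] z 45.9
tail 9 U [117.3 119.7 121.2] V [-2.6  0.   3.3] z 23.5
```

Emit:
carry_out --pt "0 0 0 3 0.05" --pt "0 0 0 5 0.05" --pt "0 0 0 5 0.05"

```text
t: 9.82
eef_pos: [497.8, -219.1, 233.0]
tcp_rot: [-3.142, 0.0, 1.069]
ft_force: [-2.6, 1.9, 5.0]
opening: 0.145
grip_force: 29.9
```

```bash
python3 chk.py s6
```

```text
t 9.875 [ 497.8 -219.1  233. ] [-3.142 -0.     1.07 ] open 0.144 M [ 0.188  0.375 -0.024] F [-2.9  2.5  5.1] grip 29.950811862945557
block top 327 U [-24.5   9.3  41.8] V [-25.9  -0.6  26.3] z 52.2
jaw top 68 U [43.  52.2 59.1] V [-20.5   0.5  21. ] z 46.5
tail 8 U [117.4 119.9 121.4] V [-2.7  0.3  4.2] z 24.8
```

```bash
sed -i "s/^p,d=grab('scene',tag); s=env.state()/s=env.state(); p,d=grab('scene',tag)/; s/(U>42)&(U<75)&(abs(V)<25)&(abs(Z-46)<3)/(U>36)\&(U<75)\&(abs(V)<25)\&(abs(Z-46)<3.5)/; s/(U>117)/(U>116.5)/" chk.py; grep -n "jaw top" chk.py | head -2
```

```text
7:for n,m in(('block top',(abs(U-8)<45)&(abs(V)<35)&(abs(Z-52)<3)),('jaw top',(U>36)&(U<75)&(abs(V)<25)&(abs(Z-46)<3.5)),('tail',(U>116.5)&(U<140)&(abs(V)<12)&(Z>14))):
```

Emit:
carry_out --pt "0 0 0 2.5 0.05" --pt "0 0 0 5 0.05"

```text
t: 10.12
eef_pos: [497.8, -219.1, 233.0]
tcp_rot: [3.141, 0.0, 0.982]
ft_force: [-2.0, 1.5, 4.0]
opening: 0.145
grip_force: 29.9
```

```bash
python3 chk.py s7
```

```text
t 10.125 [ 497.8 -219.1  233. ] [3.141 0.    0.982] open 0.145 M [0.27  0.33  0.183] F [-2.   1.5  4. ] grip 29.922330379486084
block top 326 U [-25.2   9.7  41.2] V [-26.4  -0.   26.5] z 52.4
jaw top 94 U [40.3 49.3 59.1] V [-20.8   0.1  21.9] z 46.4
tail 11 U [116.7 119.3 123.8] V [-2.5 -0.6  3.4] z 24.8
```

Emit:
carry_out --pt "0 0 0 2.5 0.05" --pt "0 0 0 5 0.05"

```text
t: 10.42
eef_pos: [497.9, -219.1, 233.0]
tcp_rot: [3.141, 0.0, 0.895]
ft_force: [-1.5, 1.7, 3.3]
opening: 0.15
grip_force: 29.9
```

```bash
python3 chk.py s8
```

```text
t 10.425 [ 497.9 -219.1  233. ] [3.141 0.    0.895] open 0.15 M [0.268 0.26  0.18 ] F [-1.5  1.7  3.3] grip 29.91944432258606
block top 328 U [-25.    9.2  41.7] V [-26.2  -0.2  26.6] z 52.2
jaw top 97 U [39.8 49.6 58.7] V [-20.5  -0.2  23. ] z 46.2
tail 8 U [117.5 118.9 121.9] V [-1.8 -0.4  3.4] z 24.5
```

Emit:
carry_out --pt "0 0 0 2.5 0.05" --pt "0 0 0 5 0.05"

```text
t: 10.72
eef_pos: [497.9, -219.2, 233.0]
tcp_rot: [3.141, 0.0, 0.808]
ft_force: [-1.3, 0.4, 3.7]
opening: 0.148
grip_force: 29.9
```

```bash
python3 chk.py s9
```

```text
t 10.725 [ 497.9 -219.2  233. ] [3.141 0.    0.808] open 0.148 M [0.172 0.164 0.179] F [-1.3  0.4  3.7] grip 29.922583401203156
block top 326 U [-25.7  10.8  41.4] V [-25.8  -0.3  26.7] z 52.2
jaw top 94 U [38.8 48.6 58.4] V [-21.1  -0.8  22.5] z 46.1
tail 9 U [118.2 119.4 120.3] V [-2.6  0.5  3.9] z 24.1
```

Emit:
carry_out --pt "0 0 0 2.5 0.05" --pt "0 0 0 5 0.05"

```text
t: 11.02
eef_pos: [497.9, -219.2, 233.0]
tcp_rot: [3.141, -0.0, 0.721]
ft_force: [-0.8, 1.2, 3.1]
opening: 0.143
grip_force: 29.9
```

```bash
python3 chk.py s10
```

```text
t 11.025 [ 497.9 -219.2  233. ] [ 3.141 -0.     0.721] open 0.143 M [0.091 0.158 0.226] F [-0.8  1.2  3.1] grip 29.919763505458832
block top 333 U [-24.8   9.2  42. ] V [-25.9  -0.2  26.9] z 52.2
jaw top 91 U [39.9 49.  58.8] V [-21.6  -0.2  21.8] z 46.3
tail 8 U [118.6 119.9 121.2] V [-2.7  0.6  3. ] z 23.9
```

Emit:
carry_out --pt "0 0 0 2.5 0.05" --pt "0 0 0 5 0.05"

```text
t: 11.32
eef_pos: [497.9, -219.3, 233.0]
tcp_rot: [3.141, -0.0, 0.634]
ft_force: [-0.4, -0.2, 4.4]
opening: 0.143
grip_force: 29.9
```

```bash
python3 chk.py s11
```

```text
t 11.325 [ 497.9 -219.3  233. ] [ 3.141 -0.     0.634] open 0.143 M [0.037 0.09  0.252] F [-0.4 -0.2  4.4] grip 29.919615983963013
block top 332 U [-25.7  10.6  41.7] V [-26.2  -0.   26.5] z 52.3
jaw top 92 U [39.5 50.6 59.1] V [-20.5  -0.1  21.2] z 46.2
tail 8 U [119.3 119.6 120. ] V [-2.8  0.4  3.3] z 23.4
```

Emit:
carry_out --pt "0 0 0 2.5 0.05" --pt "0 0 0 5 0.05"

```text
t: 11.62
eef_pos: [498.0, -219.3, 233.0]
tcp_rot: [3.141, -0.0, 0.547]
ft_force: [-0.6, -1.2, 2.9]
opening: 0.144
grip_force: 29.9
```

```bash
python3 chk.py s12
```

```text
t 11.625 [ 498.  -219.3  233. ] [ 3.141 -0.     0.547] open 0.144 M [-0.137  0.046  0.234] F [-0.6 -1.2  2.9] grip 29.918542206287384
block top 328 U [-25.2  10.5  41.7] V [-26.3   0.1  26.2] z 52.3
jaw top 93 U [39.9 50.  58.6] V [-21.1  -1.4  21. ] z 46.4
tail 9 U [117.2 119.1 120.6] V [-2.9  0.7  3.4] z 23.8
```

Emit:
carry_out --pt "0 0 0 2.5 0.05" --pt "0 0 0 5 0.05"

```text
t: 11.92
eef_pos: [498.0, -219.4, 233.0]
tcp_rot: [3.14, -0.0, 0.46]
ft_force: [-0.4, -1.8, 1.9]
opening: 0.143
grip_force: 29.9
```

```bash
python3 chk.py s13
```

```text
t 11.925 [ 498.  -219.4  233. ] [ 3.14 -0.    0.46] open 0.143 M [-0.352  0.036  0.222] F [-0.4 -1.8  1.9] grip 29.91747111082077
block top 324 U [-24.7  10.   41.3] V [-26.3   0.1  26.6] z 52.2
jaw top 96 U [39.4 49.5 59.1] V [-21.3  -1.   21.1] z 46.3
tail 9 U [117.3 119.1 121.1] V [-2.2 -0.1  3.5] z 22.4
```

Emit:
carry_out --pt "0 0 0 2.5 0.05" --pt "0 0 0 5 0.05"

```text
t: 12.22
eef_pos: [498.1, -219.4, 233.0]
tcp_rot: [3.14, -0.001, 0.373]
ft_force: [-0.7, -2.6, 2.6]
opening: 0.147
grip_force: 29.9
```

```bash
python3 chk.py s14
```

```text
t 12.225 [ 498.1 -219.4  233. ] [ 3.14e+00 -1.00e-03  3.73e-01] open 0.147 M [-0.478 -0.002  0.073] F [-0.7 -2.6  2.6] grip 29.936765134334564
block top 329 U [-26.    9.5  42.1] V [-26.1  -1.   26.5] z 52.3
jaw top 95 U [39.5 48.7 57.6] V [-21.5   0.2  22.8] z 46.0
tail 9 U [117.1 119.5 120.1] V [-2.7  0.3  3.7] z 22.6
```

The moment has fallen from 0.22 to 0.07, so the drop is beginning.

Emit:
carry_out --pt "0 0 0 2.5 0.05" --pt "0 0 0 5 0.05"

```text
t: 12.52
eef_pos: [498.1, -219.5, 233.0]
tcp_rot: [3.14, -0.001, 0.286]
ft_force: [1.0, -3.6, 2.2]
opening: 0.145
grip_force: 29.9
```

```bash
python3 chk.py s15
```

```text
t 12.525 [ 498.1 -219.5  233. ] [ 3.14e+00 -1.00e-03  2.86e-01] open 0.145 M [-0.68  -0.058  0.042] F [ 1.  -3.6  2.2] grip 29.938244819641113
block top 328 U [-25.8   8.7  41.3] V [-26.1  -0.9  26.7] z 52.4
jaw top 89 U [39.3 47.9 57.5] V [-21.5  -1.   21.2] z 46.4
tail 7 U [116.7 118.2 118.9] V [-1.9  0.6  4.3] z 23.1
```

Emit:
carry_out --pt "0 0 0 2 0.05" --pt "0 0 0 4 0.05"

```text
t: 12.82
eef_pos: [498.1, -219.5, 233.0]
tcp_rot: [3.14, -0.001, 0.214]
ft_force: [0.8, -5.6, 0.7]
opening: 0.147
grip_force: 29.9
```

```bash
python3 chk.py s16
```

```text
t 12.825 [ 498.1 -219.5  233. ] [ 3.14e+00 -1.00e-03  2.14e-01] open 0.147 M [-1.116 -0.216  0.038] F [ 0.8 -5.6  0.7] grip 29.935871958732605
block top 326 U [-27.8   8.1  39.6] V [-26.5   0.7  26.5] z 52.3
jaw top 90 U [37.6 46.1 55.5] V [-22.5  -1.7  20.8] z 46.1
```

Emit:
carry_out --pt "0 0 0 2 0.05" --pt "0 0 0 4 0.05"

```text
t: 13.12
eef_pos: [498.1, -219.6, 233.0]
tcp_rot: [3.14, -0.001, 0.144]
ft_force: [0.6, -6.4, 0.8]
opening: 0.145
grip_force: 29.9
```

```bash
python3 chk.py s17
```

```text
t 13.125 [ 498.1 -219.6  233. ] [ 3.14e+00 -1.00e-03  1.44e-01] open 0.145 M [-1.212 -0.202 -0.023] F [ 0.6 -6.4  0.8] grip 29.934385120868683
block top 325 U [-29.7   6.3  38. ] V [-25.6   0.1  26.6] z 52.4
jaw top 86 U [36.5 44.6 53.9] V [-22.1   0.8  22. ] z 46.0
```

Emit:
carry_out --pt "0 0 0 1.5 0.05" --pt "0 0 0 3 0.05"

```text
t: 13.42
eef_pos: [498.1, -219.7, 233.0]
tcp_rot: [3.14, -0.001, 0.092]
ft_force: [-0.1, -5.7, 0.6]
opening: 0.144
grip_force: 29.9
```

```bash
python3 chk.py s18
```

```text
t 13.425 [ 498.1 -219.7  233. ] [ 3.14e+00 -1.00e-03  9.20e-02] open 0.144 M [-1.167 -0.154  0.031] F [-0.1 -5.7  0.6] grip 29.931014478206635
block top 324 U [-29.6   5.6  36.9] V [-25.9   0.1  26.2] z 52.3
jaw top 80 U [36.5 45.2 52.4] V [-20.5  -0.3  23.5] z 46.7
```

Emit:
carry_out --pt "0 0 0 1 0.05" --pt "0 0 0 2 0.05"

```text
t: 13.72
eef_pos: [498.1, -219.7, 233.0]
tcp_rot: [3.14, -0.001, 0.058]
ft_force: [0.4, -6.3, 1.1]
opening: 0.144
grip_force: 29.9
```

```bash
python3 chk.py s19
```

```text
t 13.725 [ 498.1 -219.7  233. ] [ 3.14e+00 -1.00e-03  5.80e-02] open 0.144 M [-1.182 -0.146  0.053] F [ 0.4 -6.3  1.1] grip 29.931168258190155
block top 323 U [-29.2   4.3  36.7] V [-26.3   0.1  27. ] z 52.4
jaw top 84 U [36.4 44.8 53.1] V [-21.9  -0.4  20.9] z 46.2
```

The jaw and block no longer move: the block rests on the fence and the jaw has travelled about 6.5 mm. The torque is low, so the push is over. Releasing and lifting away.

Emit:
carry_out --pt "0 0 0 0 0.3" --pt "0 0 0 0 0.3" --pt "0 0 0 0 0.3" --pt "0 0 0 0 0.3" --pt "0 0 -0.04 0 0.3" --pt "0 0 -0.09 0 0.3" --pt "0 0 -0.14 0 0.3" --pt "-0.06 0 -0.16 0 0.3" --pt "-0.06 0 -0.16 0 0.3" --pt "-0.06 0 -0.16 0 0.3"

```text
t: 15.02
eef_pos: [438.0, -222.7, 393.1]
tcp_rot: [3.141, -0.001, 0.057]
ft_force: [0.2, -0.7, -0.5]
opening: 0.302
grip_force: 0.0
```

```bash
python3 chk.py s20; python3 - <<'E'
from h import *
f=np.load('pics/s20.npz'); P=pts('scene',f['d']); X,Y,Z=P[...,0],P[...,1],P[...,2]
m=(np.hypot(X-497.7,Y+219.3)<32)&(Z>64)&(Z<76)
a=np.c_[X[m],Y[m]].astype(np.float32); print(len(a),a.mean(0),cv2.minAreaRect(a))
E
```

```text
t 15.025 [ 438.  -222.7  393.1] [ 3.141e+00 -1.000e-03  5.700e-02] open 0.302 M [ 0.005 -0.019  0.035] F [ 0.2 -0.7 -0.5] grip 0.0
block top 322 U [-30.2   5.   37.8] V [-26.6  -0.1  26.3] z 52.2
jaw top 87 U [36.6 44.8 52.4] V [-21.5  -0.   21.5] z 46.2
74 [ 498.5482  -218.60329] ((498.1356201171875, -219.77796936035156), (50.550453186035156, 15.686129570007324), 2.4396812915802)
```

View pics/s20c.png

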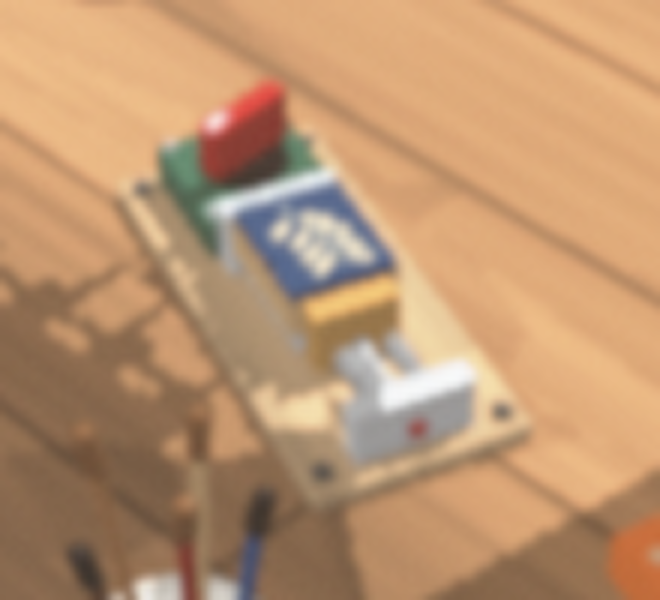

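```bash
python3 - <<'E'
import numpy as np, cv2
L=lambda t: cv2.cvtColor(np.load(f'pics/{t}.npz')['p'],cv2.COLOR_RGB2GRAY)[172:190,290:306].astype(np.float32)
w=cv2.createHanningWindow((16,18),cv2.CV_32F)
for t in('s3','s14','s15','s16','s17','s18','s19'): print(t,np.round(cv2.phaseCorrelate(L(t),L('s20'),w),2).tolist() if 0 else cv2.phaseCorrelate(L(t),L('s20'),w))
# block+jaw region centroid of blue / brass-wood edge
for t in('s3','s14','s15','s16','s17','s18','s19','s20'):
    p=np.load(f'pics/{t}.npz')['p'][155:195,275:312]; h=cv2.cvtColor(p,cv2.COLOR_RGB2HSV)
    m=(h[...,0]>100)&(h[...,0]<130)&(h[...,1]>90); y=(h[...,0]>10)&(h[...,0]<28)&(h[...,1]>150)&(h[...,2]>150)
    print(t,m.sum(),np.round([c.mean() for c in np.nonzero(m)],2),y.sum(),np.round([c.mean() for c in np.nonzero(y)],2))
E
```

```text
s3 ((-0.2537155186424762, -0.5104884518312396), 0.8557082398070229)
s14 ((-0.35925108026749086, -0.7500855822543322), 0.9511834358175596)
s15 ((-0.3839000332403053, -0.7613644028936974), 0.8757465067836974)
s16 ((-0.2704512801884533, -0.3093207431328455), 0.8843615270323224)
s17 ((-0.0963045678475325, -0.17669863216884707), 0.955879277549684)
s18 ((0.0019854737251030485, 0.08222577709211798), 0.9133399840858247)
s19 ((0.02543164149945909, -0.026918425591164308), 0.9762284863326285)
s3 15 [10.8  13.93] 0 [nan nan]
s14 9 [20.78 15.67] 0 [nan nan]
s15 9 [22.   14.67] 0 [nan nan]
s16 13 [19.46 14.85] 0 [nan nan]
s17 14 [15.5  16.21] 0 [nan nan]
s18 20 [13.25 14.45] 0 [nan nan]
s19 18 [13.44 15.56] 0 [nan nan]
s20 19 [17.11 12.63] 0 [nan nan]<stdin>:9: RuntimeWarning: Mean of empty slice.
  ret = ret.dtype.type(ret / rcount)
```

The jaw and block have not moved since step s18, and the knob stayed put after release, so the clamp is closed. Handing in.

```bash
python3 -c "
from cell import env
print(env.job_done())"
```

```text
the job is handed in; nothing more can be done
None
```

The blue-faced block is clamped against the fence, carved face up, with the sprung jaw closed on it; I stopped the knob once the jaw had dropped, withdrew the arm, and handed the job in at about 15 s (no verdict shown).

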